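# Slide the transfer board out over the pastry slab and hold its tail

### The job

Take the wooden transfer board by its bar grip, keep it flat on the marble and first push it square and flush into the corner of the two brass fences. Then slide it straight out along the side fence until the dark line across it lies right over the marble's open edge; the board would tip there, so finish while still holding its tail down, level on the stone, ready for the baker to take the overhang. Leave the cutters and the ceramic weight where they stand.

Things in the scene. Friction and masses are not known exactly. Their poses are not given: they have to be found in the camera images.
- slab: Fixed pastry station: white marble slab, 360 (x) by 380 (y) mm, on a dark wooden drawer box; the marble's top is 90 mm above the work surface. Origin: centre of the underside, on the work surface. x points outward to the open edge at x = +180 mm (roughly to the robot's right; free space beyond); y points to the side where the bystanders stand. Brass fences: see fence_corner.
- fence_corner (a point): Inside corner of the two brass fences on the marble's top: x = -160, y = -170, z = 90 mm in the slab's frame, axes as the slab's. The side fence runs along x (inner face at y = -170 mm) up to the open edge; the end fence runs along y (inner face at x = -160 mm). Both 20 mm thick, fixed, smooth, standing 22 mm above the marble.
- slab_edge (a point): Point on the top of the marble's open edge, x = +180, y = -95, z = 90 mm in the slab's frame: where the board's mark belongs. Axes as the slab's.
- board: Loose light wooden board, 300 (x) by 150 (y) by 18 (z) mm, 0.4 to 0.9 kg, waxed (slides easily), askew on the marble near the corner. Origin: centre of the underside. Its -x end is the tail, which goes against the end fence; its -y long side goes against the side fence. Centre of mass about 7 mm tailward of the origin, so with the line over the edge (190 mm overhang) the front drops unless held.
- board_handle (a point): Middle of the dark wooden bar grip on the board's tail: x = -110, y = 0, z = 40.5 mm in the board's frame, axes as the board's. The bar is 70 mm long along x, 22 mm thick along y, 45 mm tall (18 to 63 mm above the board's underside).
- board_mark (a point): Middle of the dark line, 4 mm wide, that runs across the board along y; the point is on the underside: x = -40, y = 0, z = 0 mm in the board's frame. Axes as the board's.
- board_corner (a point): The board's lower tail corner that goes into the fence corner: x = -150, y = -75, z = 0 mm in the board's frame. Axes as the board's.
- bell_a: Bystander: green enamel bell cutter, 52 mm across, 50 mm high, standing on the marble's +y side. Origin: centre of its underside.
- bell_b: Bystander: a second green enamel bell cutter, the same.
- weight: Bystander: cream ceramic cooling weight, 56 mm across, 45 mm high, with a knob. Origin: centre of its underside.
- pretzel: Bystander: brushed aluminium pretzel-shaped cutter, 64 by 50 mm, 20 mm high. Origin: centre of its underside.

How it is judged:
On the way:
1. the board lies square and flush in the fence corner (x of board_corner in the frame of slab below -0.157 m and y of board_corner in the frame of slab below -0.167 m and z of board_corner in the frame of slab below 0.095 m and angle between the x axis of board and the x axis of slab, either way round below 0.02 rad and angle between board's own z axis and vertical below 0.035 rad), for 0.2 s.
At the end, for the whole second after the job is handed in: Dark line within 5 mm of the open edge; board within 6 mm of the side fence, parallel to 0.03 rad, level to 0.035 rad, tail corner within 5 mm of the marble, resting on it, still; fingers bear on it with over 1 N; bystanders within 15 mm of their starts (x of board_mark in the frame of slab between 0.175 and 0.185 m and y of board_corner in the frame of slab below -0.164 m and z of board_corner in the frame of slab between 0.085 and 0.095 m and angle between the x axis of board and the x axis of slab, either way round below 0.03 rad and angle between board's own z axis and vertical below 0.035 rad and contact force between the fingers and board above 1 N and contact force between slab and board above 0.3 N and linear speed of board below 0.02 m/s and distance of each of bell_a, bell_b, weight, pretzel from where it was at the start of the episode below 0.015 m); the arm keeps its last pose, push and grip.
It fails at once if the board tips or is tilted by more than 0.1 rad (angle between board's own z axis and vertical above 0.1 rad).
It fails at once if the board is lifted more than 15 mm off the marble (z of board in the frame of slab above 0.105 m).
It fails at once if a cutter or the weight is pushed away or knocked over (distance of any of bell_a, bell_b, weight, pretzel from where it was at the start of the episode above 0.02 m or angle between any of bell_a, bell_b, weight, pretzel's own z axis and vertical above 0.3 rad).
It also fails if it takes over 46 s, if anything falls off the work surface, if the arm or the gripper's body presses on something with over 40 N, if the wrist force passes 120 N, or if a joint passes its speed limit or range.

### The arm

A 7-joint arm with a two-finger parallel gripper is mounted at the origin on the work surface. World frame = base frame: x ahead of the robot, y to its left, z up, the work surface at z = 0. Lengths are in m, angles in rad, forces in N, time in s.
With the tool pointing down it reaches from about 0.425 to 0.95 m from the base axis. Payload 4.7 kg.
Tool frame: the origin (TCP) lies between the finger pads; the fingertips stand 25 mm ahead of it and the grasp point (between the pads) lies 6 mm ahead of it; x points along the fingers, z is the direction in which the jaws open and shut, and the axes are right-handed (so a half turn about x gives the same grasp; the last joint's range is limited). The gripper opens to 85 mm and grips with 20 to 120 N. Pads are 22 mm wide; open, the fingers measure 114 mm over their backs; the gripper's body (76 mm by 85 mm) begins 54 mm behind the grasp point. The pads swing forward as they close: fully open they stand 13 mm farther back than shut.
Start: joints at [1.135, 0.469, -0.049, 1.532, 0.024, 1.141, -0.082], TCP at [0.267, -0.62, 0.256] pointing down, gripper open.
Joint ranges: [-2.59, 2.59], [-0.33, 1.99], [-1.39, 1.29], [0.1, 2.45], [-1.04, 4.18], [0.21, 1.99], [-2.66, 2.66]. Speed limits (rad/s): [2.57, 2.57, 3.14, 3.14, 3.14, 3.14, 3.14].

### API

Orientations are given as a 3x3 rotation matrix whose columns are the frame's x, y, z axes.
In Python, from rig import * gives the robot as it stands. Calls block until the motion is done:
- movep(position, orientation): joint-space move of the TCP to a pose.
- move_l(position, attitude=None, feed=0.15, until_force=None): straight line of the TCP; attitude=None keeps the orientation; feed is the mean speed in m/s. With until_force (N) it stops when the force on the tool has changed by that much, and returns True; else False.
- move_joints(angles): joint-space move.
- command_gripper(opening, newtons=None): finger opening in m; newtons is the grip in N (None keeps the last); returns when the fingers have stopped.
- sleep(seconds).
- inverse_kinematics(position, orientation): joint angles nearest the present ones, or None.
- sense(): the state.
- camera(name): name is "scene" or "top" or "wrist"; returns (picture, depth): 480x640x3 uint8, red, green, blue; 480x640 float32, m along the optical axis (not along the pixel's ray), 0 where there is no reading.
- camera_params(name): a dict with "K" (3x3 intrinsics, pixels), "position" and "rotation" of the camera in the world; the wrist camera has in their place "tool_from_camera" (4x4, takes a point from camera to tool coordinates, whose origin is the TCP and whose axes are the tool frame's). Camera axes: x right, y down, z forward; pixel columns grow to the right and rows downward; lengths in m; the calibration is good to about 2 mm. A picture is of the moment at which its call begins: read the wrist's pose just before it. camera_params takes no time and is no camera call.
A pose or a line that the arm cannot do raises Unreachable and nothing moves.
- finish_job(): hands the job in, once; it reports no verdict.
The state is a dict: "time_s": time; "joint_pos": joint angles; "qd": joint speeds; "joint_efforts": joint torques, N m; "position": TCP position; "tcp_rot": TCP orientation; "wrist_force": force on the tool from outside, world axes, zero at the start; "ft_torque": the same for the moment, N m; "finger_gap": finger opening in m.
Only numpy, scipy, OpenCV 4.12 (cv2) and the standard library are available. Lean on these libraries where they do the work, as an engineer would, in place of code of your own. Each camera call takes 0.05 s, during which the arm holds its last target. There are 200 camera calls.

## Working session

There is one attempt and no reset: what is moved stays moved. The work goes in short steps, each a Python script; the robot and the scene stay as the last script left them, time stands still between calls to the robot, and variables do not carry over. Pictures are saved under pics/ and viewed, about 8 in all and at most 12, crops included, and the job is handed in when it is done.

```bash
mkdir -p pics; python3 - <<'E'
from rig import *
import cv2,numpy as np
for n in("top","scene"):
    p,d=camera(n); cv2.imwrite(f"pics/{n}0.png",p[:,:,::-1]); np.savez(f"{n}0.npz",p=p,d=d,**camera_params(n))
    print(n,camera_params(n))
s=sense();print(s["time_s"],s["position"],s["tcp_rot"],s["wrist_force"])
E
```

```text
top {'K': array([[489.29468862,   0.        , 317.44902536],
       [  0.        , 489.29468862, 241.10924265],
       [  0.        ,   0.        ,   1.        ]]), 'position': array([ 0.46599905, -0.01172773,  0.80912603]), 'rotation': array([[-0.05687614, -0.97751709,  0.2030405 ],
       [-0.99838039,  0.05542251, -0.0128426 ],
       [ 0.00130085, -0.20344209, -0.97908612]])}
scene {'K': array([[484.95502639,   0.        , 315.97434226],
       [  0.        , 484.95502639, 239.63770372],
       [  0.        ,   0.        ,   1.        ]]), 'position': array([1.08531265, 0.07318258, 0.8184214 ]), 'rotation': array([[-0.17782956,  0.82314791, -0.53926261],
       [ 0.98400017,  0.14263348, -0.10676778],
       [-0.01096877, -0.54962096, -0.83534214]])}
0.1 [ 0.26691403 -0.61946913  0.25536789] [[-7.37185459e-04  9.18365195e-01  3.95733276e-01]
 [ 1.59289397e-03  3.95733959e-01 -9.18363815e-01]
 [-9.99998460e-01 -4.66433016e-05 -1.75458770e-03]] [-0.49001313  0.21888402  0.3890992 ]
```

View pics/top0.png

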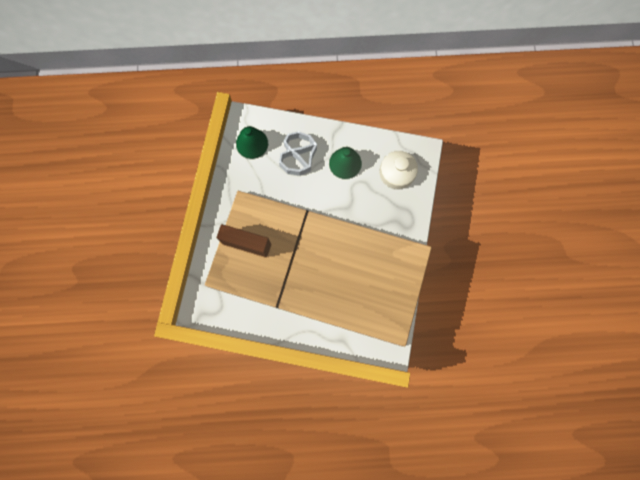

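View pics/scene0.png

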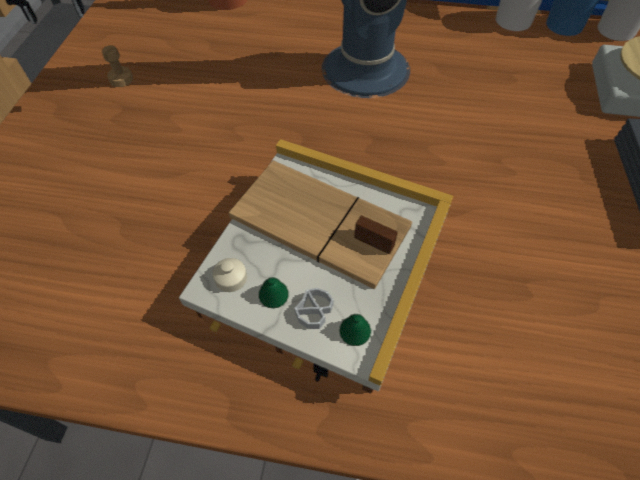

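The top view shows the slab with its side fence along the bottom of the picture, from (158,332) to (408,380). The end fence is on the left, up to (222,95). The board is askew, with its grip at (244,240) and its line from (307,210) to (278,306). The cutters and the weight are well clear, along the upper side. The scene view agrees.

```bash
cat > vis.py <<'E'
import cv2,numpy as np
def onplane(K,R,t,uv,z):
    r=np.c_[np.asarray(uv,float),np.ones(len(uv))]@np.linalg.inv(K).T@R.T
    return (t+r*((z-t[2])/r[:,2])[:,None])[:,:2]
def analyse(p,d,K,R,t,name=None):
    hsv=cv2.cvtColor(p,cv2.COLOR_RGB2HSV)
    v,u=np.mgrid[:480,:640]
    W=(np.stack([(u-K[0,2])/K[0,0],(v-K[1,2])/K[1,1],np.ones_like(u)],-1)*d[...,None])@R.T+t
    z=W[...,2]; H,S,V=hsv[...,0],hsv[...,1],hsv[...,2]
    slabm=(z>.08)&(z<.13)&(d>0)
    br=slabm&(H>=18)&(H<=28)&(S>165)&(V>120)
    wd=slabm&(H>=8)&(H<=24)&(S>60)&(S<165)&(V>90)
    dk=(z>.135)&(z<.17)&(d>0)
    return W,br,wd,dk
E
python3 - <<'E'
from vis import *
for n in("top","scene"):
    f=np.load(n+"0.npz"); K,R,t=f["K"],f["rotation"],f["position"]
    W,br,wd,dk=analyse(f["p"],f["d"],K,R,t)
    print(n,br.sum(),wd.sum(),dk.sum())
    hsv=cv2.cvtColor(f["p"],cv2.COLOR_RGB2HSV)
    for (u,v) in ([(190,220),(300,357),(350,280),(244,237),(225,275),(340,235)] if n=="top" else [(340,173),(415,260),(280,200),(377,230)]): print((u,v),hsv[v,u],W[v,u].round(4))
    k=cv2.morphologyEx(wd.astype(np.uint8),cv2.MORPH_OPEN,np.ones((3,3)))
    uv=np.argwhere(k>0)[:,::-1]
    P=onplane(K,R,t,uv,.108)
    r=cv2.minAreaRect((P*1000).astype(np.float32)); print("board",r)
    print(cv2.boxPoints(r).round(1).tolist())
    uv=np.argwhere(dk)[:,::-1]
    print("handle",cv2.minAreaRect((W[dk][:,:2]*1000).astype(np.float32)),np.median(W[dk],0))
    o=f["p"][:,:,::-1].copy(); o[br]=(255,0,255); o[k>0]=(255,255,0); o[dk]=(0,0,255)
    cv2.imwrite(f"pics/{n}_m.png",o)
a=[cv2.imread(f"pics/{n}_m.png") for n in("top","scene")]
cv2.imwrite("pics/masks.png",np.hstack([a[0][70:400,140:500],a[1][130:400,170:470].copy() if 0 else cv2.resize(a[1][130:400,170:470],(367,330))]))
E
```

```text
top 6751 21110 997
(190, 220) [ 21 177 220] [0.6528 0.1642 0.1117]
(300, 357) [ 21 169 223] [0.448  0.0126 0.1116]
(350, 280) [ 17 117 202] [ 0.5517 -0.0645  0.1072]
(244, 237) [ 12 143 102] [0.6133 0.0798 0.1538]
(225, 275) [ 17 118 192] [0.569  0.1149 0.1089]
(340, 235) [ 17 112 214] [ 0.6192 -0.0546  0.1056]
board ((559.2045288085938, 2.953857421875), (335.4162902832031, 200.79473876953125), 71.13676452636719)
[[410.0, -123.30000305175781], [600.0, -188.1999969482422], [708.4000244140625, 129.1999969482422], [518.4000244140625, 194.10000610351562]]
handle ((664.5975952148438, -17.537246704101562), (238.84046936035156, 179.43084716796875), 75.47318267822266) [0.61216081 0.07846756 0.15263058]
scene 3085 10962 1516
(340, 173) [ 20 140  89] [ 0.4558 -0.0007  0.0945]
(415, 260) [ 22  83 110] [0.6405 0.1555 0.1108]
(280, 200) [ 17 117 146] [ 0.551  -0.0992  0.1073]
(377, 230) [ 11 154  73] [0.6198 0.0846 0.1533]
board ((265.579345703125, 236.84783935546875), (333.89202880859375, 1046.892333984375), 50.40304946899414)
[[-244.1999969482422, 441.79998779296875], [562.5, -225.39999389648438], [775.2999877929688, 31.899999618530273], [-31.399999618530273, 699.0999755859375]]
handle ((378.10125732421875, 12.448760986328125), (260.361328125, 788.90087890625), 83.75951385498047) [0.07846506 0.05389971 0.15167335]
```

View pics/masks.png

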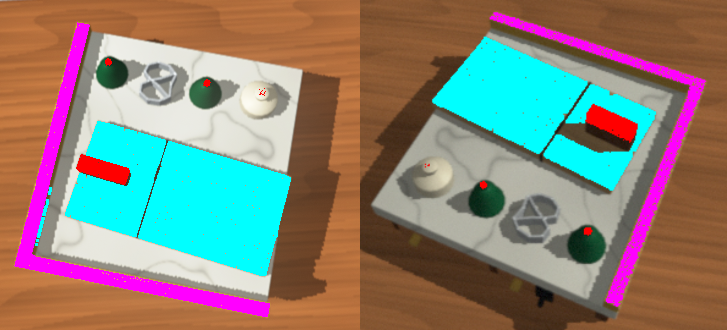

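The colour masks separate the board, brass fences and grip cleanly in both views, so next I fit the poses from them.

```bash
cat >> vis.py <<'E'
def biggest(m):
    n,l,s,_=cv2.connectedComponentsWithStats(m.astype(np.uint8)); return l==1+np.argmax(s[1:,4])
def near(W,m): return m&(abs(W[...,0]-.56)<.25)&(abs(W[...,1])<.3)
def pose(f):
    K,R,t=f["K"],f["rotation"],f["position"]; W,br,wd,dk=analyse(f["p"],f["d"],K,R,t)
    out={}
    k=cv2.morphologyEx(near(W,wd).astype(np.uint8),cv2.MORPH_CLOSE,np.ones((7,7)))
    k=cv2.morphologyEx(k,cv2.MORPH_OPEN,np.ones((5,5)))
    out["board"]=cv2.minAreaRect((onplane(K,R,t,np.argwhere(biggest(k))[:,::-1],.108)*1000).astype(np.float32))
    hm=biggest(near(W,dk)); out["handle"]=cv2.minAreaRect((onplane(K,R,t,np.argwhere(hm)[:,::-1],.153)*1000).astype(np.float32))
    b=biggest(near(W,br)); P=onplane(K,R,t,np.argwhere(b)[:,::-1],.112)*1000
    # L-shape fit: slab pose (x,y,a) minimising distance to the L's mid-lines
    from scipy.optimize import least_squares
    def res(q):
        c,s=np.cos(q[2]),np.sin(q[2]); L=(P-q[:2])@np.array([[c,-s],[s,c]])
        dx=np.abs(L[:,0]+170); dy=np.abs(L[:,1]+180)
        d=np.minimum(np.hypot(dx,np.maximum(abs(L[:,1])-190,0)),np.hypot(dy,np.maximum(abs(L[:,0])-180,0)))
        return np.maximum(d-10,0)+.02*np.minimum(dx,dy)
    out["slab"]=least_squares(res,[555,0,-1.8],loss="soft_l1").x
    r=res(out["slab"]); out["res"]=(r.mean(),r.max())
    return out
E
python3 - <<'E'
from vis import *
for n in("top","scene"):
    o=pose(np.load(n+"0.npz"))
    for k in o: print(n,k,np.round(np.hstack([np.ravel(x) for x in o[k]]),3))
E
```

```text
top board [574.14  -23.096 306.024 152.969  70.522]
top handle [610.698  82.054  72.033  24.258  69.989]
top slab [627.663  -5.991  -1.821]
top res [0.097 1.137]
scene board [579.518 -21.498 303.089 158.089  70.022]
scene handle [620.042  81.244  72.608  32.971  69.372]
scene slab [629.425  -6.182  -1.821]
scene res [0.088 0.2  ]
```

```bash
cat > ctl.py <<'E'
from rig import *
import numpy as np
S0=np.array([.628,-.006]); SA=-1.821
def slab(x,y): # slab frame -> world xy
    c,s=np.cos(SA),np.sin(SA); return S0+np.array([c*x-s*y,s*x+c*y])
def toslab(p):
    c,s=np.cos(SA),np.sin(SA); d=np.asarray(p)[:2]-S0; return np.array([c*d[0]+s*d[1],-s*d[0]+c*d[1]])
def att(a,sg=1): # tool down, jaw axis along +-y of a frame with yaw a
    x=np.array([0,0,-1.]); z=sg*np.array([-np.sin(a),np.cos(a),0]); return np.column_stack([x,np.cross(z,x),z])
def st(msg=""):
    s=sense(); f=s["wrist_force"]; c,n=np.cos(SA),np.sin(SA)
    print(msg,"t%.2f"%s["time_s"],"slab xy mm",(toslab(s["position"])*1000).round(1),"z%.4f"%s["position"][2],"Fslab",np.round([c*f[0]+n*f[1],-n*f[0]+c*f[1],f[2]],1),"T",np.round(s["ft_torque"],2),"gap%.4f"%s["finger_gap"],"yaw %.4f"%(np.arctan2(s["tcp_rot"][1,2],s["tcp_rot"][0,2])))
    return s
E
python3 - <<'E'
from ctl import *
BA=np.radians(-109.5)
for sg in(1,-1):
    for p,a in(((.6108,.0815),BA),(slab(-.12,-.095),SA),(slab(.11,-.095),SA)):
        q=inverse_kinematics([*p,.142],att(a,sg)); print(sg,None if q is None else np.round(q,2))
sg=min((1,-1),key=lambda g:abs(inverse_kinematics([.6108,.0815,.142],att(BA,g))[6]))
print("sg",sg)
movep([.6108,.0815,.23],att(BA,sg)); st("above")
import cv2
p,d=camera("wrist"); cv2.imwrite("pics/w1.png",p[:,:,::-1])
E
```

```text
1 [ 0.22  0.56 -0.59  1.76  0.38  0.93 -0.86]
1 [ 0.23  0.55 -0.73  1.84  0.45  0.92 -0.95]
1 [ 0.5   0.4  -0.51  2.    0.27  0.81 -0.41]
-1 [ 0.56  0.82 -1.18  1.75  0.82  1.17  1.93]
-1 [ 0.49  0.76 -1.18  1.83  0.79  1.12  1.91]
-1 [ 0.95  0.65 -1.18  1.98  0.72  1.01  2.32]
sg 1
above t2.86 slab xy mm [-79.2 -37.7] z0.2299 Fslab [ 0.3 -0.1 -0.3] T [0.01 0.01 0.02] gap0.0855 yaw -0.3425
```

View pics/w1.png

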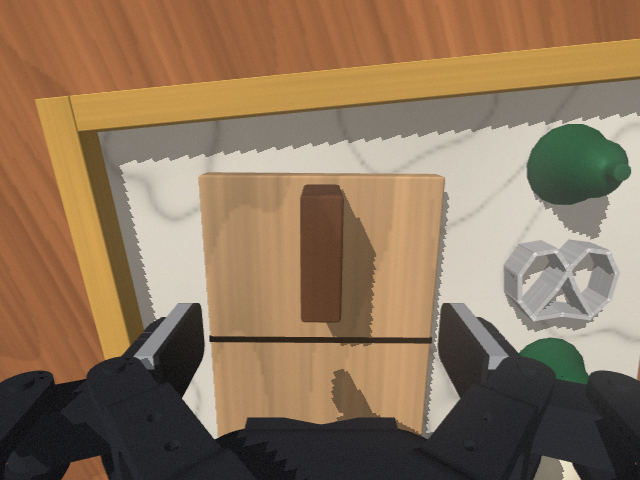

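The grip bar (columns 301–343, mid 321) is centred between the jaws and parallel to them. I'll descend, grip, square up and push toward the fences.

```bash
python3 - <<'E'
from ctl import *
s=sense(); p=s["position"]; BA=np.radians(-109.5)
print(move_l([p[0],p[1],.142],feed=.1,until_force=8)); st("down")
command_gripper(.0,60); st("grip")
p=sense()["position"]
move_l(list(p),att(SA),feed=.05); st("square")
# toward the side fence, then the end fence
x,y=toslab(sense()["position"])
print(move_l([*slab(x,-.088),p[2]],feed=.04)); st("near side")
print(move_l([*slab(x,-.110),p[2]],feed=.02,until_force=8)); st("side")
E
```

```text
False
down t3.94 slab xy mm [-79.8 -37.3] z0.1427 Fslab [-1.1  0.1 -0.1] T [ 0.03 -0.03  0.01] gap0.0855 yaw -0.3403
grip t4.54 slab xy mm [-79.5 -37.6] z0.1423 Fslab [0.2 0.2 2.3] T [-0.03  0.   -0.2 ] gap0.0215 yaw -0.3408
square t4.79 slab xy mm [-79.4 -37.1] z0.1423 Fslab [0.7 2.2 0.2] T [-0.12 -0.19  0.32] gap0.0213 yaw -0.2514
False
near side t6.20 slab xy mm [-79.4 -88.2] z0.1423 Fslab [ 0.8 -0.6  1. ] T [-0.11 -0.11  0.21] gap0.0214 yaw -0.2502
True
side t6.80 slab xy mm [-79.2 -95.8] z0.1423 Fslab [-1.1  1.3  1.7] T [ 0.13  0.21 -0.07] gap0.0213 yaw -0.2510
```

```bash
python3 - <<'E'
from ctl import *
p=sense()["position"]
x,y=toslab(p)
print(move_l([*slab(-.112,y),p[2]],feed=.04)); st("near end")
print(move_l([*slab(-.135,y),p[2]],feed=.02,until_force=10)); s=st("end")
x,y2=toslab(s["position"])
# seat: press a little into both
print(move_l([*slab(x-.002,y2-.0015),s["position"][2]-.0005],feed=.02)); st("seat"); sleep(.5); st("hold")
import cv2
for n in("top","wrist"):
    p,d=camera(n); cv2.imwrite(f"pics/{n}2.png",p[:,:,::-1])
    if n=="top": np.savez("top2.npz",p=p,d=d,**camera_params(n))
E
```

```text
False
near end t7.78 slab xy mm [-111.9  -95.7] z0.1423 Fslab [2.3 1.6 3.5] T [-0.56  0.39  0.16] gap0.0213 yaw -0.2501
True
end t8.36 slab xy mm [-117.4  -95.8] z0.1423 Fslab [ 1.2 -0.2  3.4] T [ 0.38  0.22 -0.02] gap0.0214 yaw -0.2525
False
seat t8.71 slab xy mm [-117.5  -95.9] z0.1423 Fslab [7.3 2.1 7.4] T [-0.78  0.23  0.15] gap0.0214 yaw -0.2545
hold t9.21 slab xy mm [-117.5  -95.9] z0.1423 Fslab [7.3 1.8 6.7] T [-0.84  0.29  0.16] gap0.0214 yaw -0.2546
```

View pics/wrist2.png

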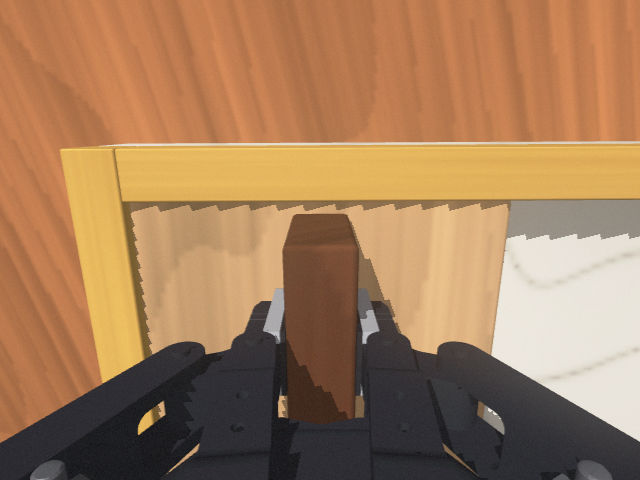

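View pics/top2.png

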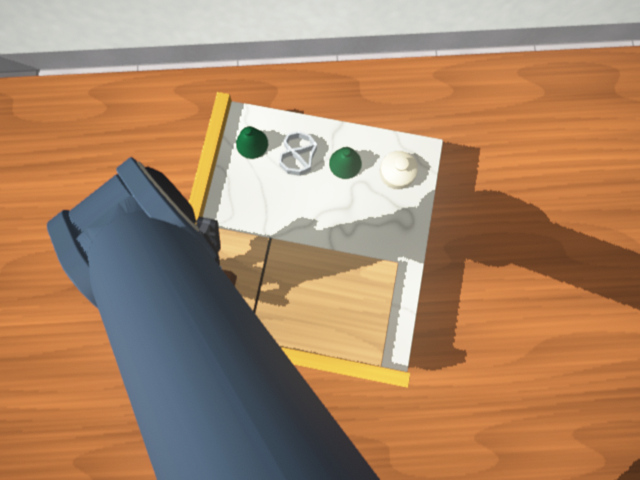

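Wrist view: the tail edge lies against the end fence (row ~200) and the side edge along the side fence (column ~125–150), with no marble showing. The top view shows the bystanders unmoved. One firmer press to make sure it's seated, then the slide.

```bash
python3 - <<'E'
from ctl import *
s=sense(); z=.1423
a=SA-.004
move_l([*slab(-.1205,-.0985),z-.001],att(a),feed=.02); st("press"); sleep(.5); st("hold")
move_l([*slab(-.1205,-.0985),z-.001],att(a+.006),feed=.02);sleep(.3); st("yaw+")
move_l([*slab(-.1205,-.0985),z-.001],att(a-.006),feed=.02);sleep(.3); st("yaw-")
move_l([*slab(-.1205,-.0985),z-.001],att(a),feed=.02);sleep(.3); st("mid")
E
```

```text
press t9.56 slab xy mm [-117.5  -95.9] z0.1423 Fslab [ 9.   4.8 10.2] T [-1.72  0.16  0.4 ] gap0.0212 yaw -0.2558
hold t10.06 slab xy mm [-117.5  -95.9] z0.1423 Fslab [ 8.9  4.7 10.4] T [-1.72  0.24  0.35] gap0.0213 yaw -0.2559
yaw+ t10.61 slab xy mm [-117.5  -95.9] z0.1423 Fslab [ 9.   3.4 11. ] T [-1.73  0.16  0.03] gap0.0210 yaw -0.2517
yaw- t11.16 slab xy mm [-117.5  -95.9] z0.1423 Fslab [8.5 4.2 9.7] T [-1.78  0.16  0.77] gap0.0215 yaw -0.2601
mid t11.71 slab xy mm [-117.4  -95.9] z0.1423 Fslab [ 9.2  4.3 10.3] T [-1.78  0.16  0.39] gap0.0214 yaw -0.2558
```

```bash
python3 - <<'E'
from ctl import *
import cv2
z=.1413; a=SA-.0015
for x in(-.06,.0,.06,.100):
    move_l([*slab(x,-.0975),z],att(a),feed=.05); st("slide")
sleep(.2); st("stop")
for n in("top","scene"):
    p,d=camera(n); cv2.imwrite(f"pics/{n}3.png",p[:,:,::-1]); np.savez(f"{n}3.npz",p=p,d=d,**camera_params(n))
a=cv2.imread("pics/top3.png")[180:420,300:520]; b=cv2.imread("pics/scene3.png")[100:340,150:400]
cv2.imwrite("pics/c3.png",np.hstack([cv2.resize(a,(366,400)),cv2.resize(b,(416,400))]))
E
```

```text
slide t13.07 slab xy mm [-62.4 -95.9] z0.1423 Fslab [-2.3  4.7  3. ] T [ 0.12 -0.45 -0.03] gap0.0213 yaw -0.2512
slide t14.42 slab xy mm [ -2.5 -95.8] z0.1423 Fslab [-3.5  4.   2.2] T [ 0.16 -0.42 -0.07] gap0.0213 yaw -0.2511
slide t15.77 slab xy mm [ 57.6 -95.8] z0.1423 Fslab [-3.5  3.9  3.6] T [ 0.34 -0.43 -0.1 ] gap0.0214 yaw -0.2509
slide t16.72 slab xy mm [ 98.1 -95.8] z0.1423 Fslab [-2.   3.2  5.1] T [ 0.33 -0.31 -0.11] gap0.0214 yaw -0.2513
stop t16.92 slab xy mm [ 98.1 -95.9] z0.1423 Fslab [-2.8  2.8  5. ] T [ 0.35 -0.31 -0.11] gap0.0214 yaw -0.2512
```

View pics/c3.png

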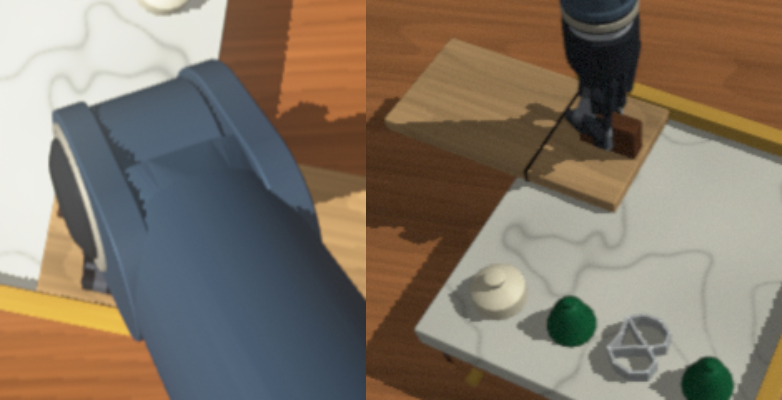

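The scene view shows the board level and flush along the side fence, with its line about 12 mm short of the open edge, as expected. Now the last stretch with more downward hold.

```bash
python3 - <<'E'
from ctl import *
import cv2
from vis import *
a=SA-.0015
c=.1143
for i in range(3):
    move_l([*slab(c,-.0975),.1398],att(a),feed=.02); sleep(.3); s=st("fin"); e=.1125-toslab(s["position"])[0]
    if abs(e)<.0005: break
    c+=e
p,d=camera("scene"); P=camera_params("scene"); np.savez("scene4.npz",p=p,d=d,**P)
K,R,t=P["K"],P["rotation"],P["position"]
def proj(x,y,z):
    q=K@(R.T@(np.array([*slab(x,y),z])-t)); return q[:2]/q[2]
# shown: model lines over a 5x crop. red: open marble edge; green: expected dark line on board top
u0,v0,w,h,k=225,110,160,120,5
def draw(dx):
    im=cv2.resize(p[v0:v0+h,u0:u0+w,::-1],None,fx=k,fy=k,interpolation=cv2.INTER_NEAREST)
    f=lambda q:tuple(int(v) for v in (q-[u0,v0]+.5)*k)
    cv2.line(im,f(proj(.18,-.01,.09)),f(proj(.18,.06,.09)),(0,0,255),1)
    cv2.line(im,f(proj(.18,-.17,.108)),f(proj(.18,-.02,.108)),(0,255,0),1)
    cv2.line(im,f(proj(.07,-.17,.108)),f(proj(.07,-.02,.108)),(255,0,0),1)
    return im
cv2.imwrite("pics/s4.png",draw(0))
E
```

```text
fin t18.18 slab xy mm [110.4 -95.7] z0.1422 Fslab [-5.5 -0.5 15.3] T [ 0.97  0.37 -0.08] gap0.0211 yaw -0.2499
fin t18.74 slab xy mm [112.6 -95.8] z0.1422 Fslab [-5.5  0.5 15.7] T [ 1.02  0.43 -0.08] gap0.0215 yaw -0.2498
```

View pics/s4.png

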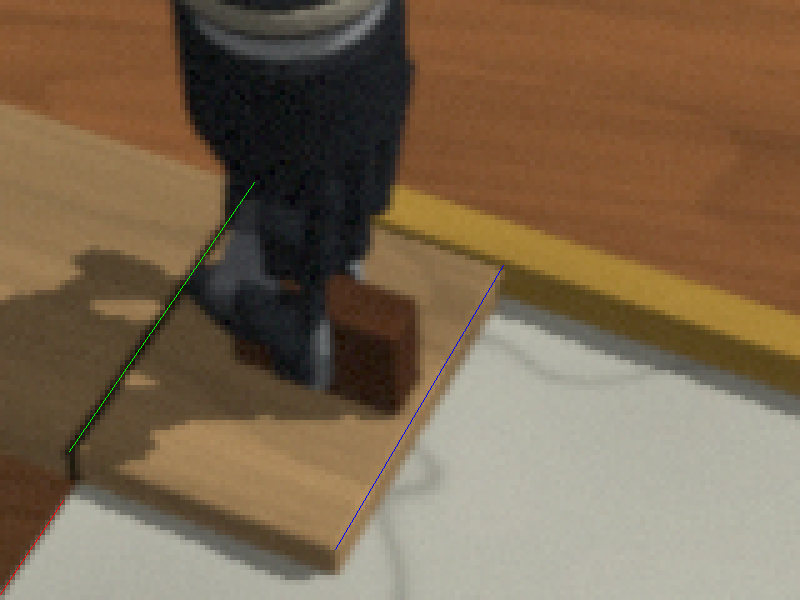

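The dark line (crop (72,450) to (235,210)) coincides with the model line over the edge (green) to about one source pixel, and its foot on the board's side meets the marble's corner at about (75,485). The tail edge matches the predicted blue line, and the board is level against the side fence.

```bash
python3 - <<'E'
from ctl import *
from vis import *
p,d=camera("scene"); a=np.load("scene0.npz")["p"]
g=np.abs(p.astype(int)-a).max(2)[250:350,205:375]; print("bystander region changed px",(g>60).sum())
st("before"); finish_job(); st("after")
E
```

```text
bystander region changed px 1967
before t18.84 slab xy mm [112.6 -95.7] z0.1422 Fslab [-5.4  0.  15.1] T [ 0.96  0.43 -0.08] gap0.0211 yaw -0.2498
the job is handed in; nothing more can be done
the job is handed in; nothing more can be done
```

```bash
python3 - <<'E'
import numpy as np,cv2
for n in("scene0","scene4"):
    h=cv2.cvtColor(np.load(n+".npz")["p"],cv2.COLOR_RGB2HSV)
    m=((h[...,0]>60)&(h[...,0]<95)&(h[...,1]>150)).astype(np.uint8); m[:250]=0
    _,_,s,c=cv2.connectedComponentsWithStats(m); print(n,[c[i].round(1).tolist() for i in range(1,len(s)) if s[i,4]>100])
a,b=[cv2.cvtColor(np.load(n+".npz")["p"],cv2.COLOR_RGB2GRAY) for n in("scene0","scene4")]
for nm,(x,y,w,h) in dict(weight=(212,255,36,38),pretzel=(294,288,42,42)).items():
    r=cv2.matchTemplate(b[y-10:y+h+10,x-10:x+w+10],a[y:y+h,x:x+w],cv2.TM_CCOEFF_NORMED); i=np.unravel_index(r.argmax(),r.shape); print(nm,"shift px",i[1]-10,i[0]-10,r.max())
E
```

```text
scene0 [[273.1, 293.0], [355.1, 330.1]]
scene4 [[273.1, 293.0], [355.2, 330.1]]
weight shift px 0 0 0.9984055
pretzel shift px 0 0 0.9979787
```

I took the board by its bar grip and pushed it flush into the fence corner. I then slid it 230 mm along the side fence until the dark line lay over the open edge. I handed in at about 18.8 s (limit 46 s), with the grip still holding the tail down with about 15 N; no verdict is reported.

- **Flush in the corner:** the board stopped hard against both fences (about 9 N and 5 N), and was held there for over 2 s. The measured grip position stayed within about 0.1 mm in x and y.
- **Line over the edge:** the final camera view agreed with the predicted line to about one pixel (roughly 2 mm). The board looked level against the side fence; the grip was within 0.2 mm of where it stood when flush.
- **Bystanders:** the first, crude picture-difference check flagged about 1,970 changed pixels, probably because its region also took in the board and shadows. A direct check of each item, run after hand-in on a picture taken about 0.1 s before it, found all four unmoved (0.1 px or less).
- **Weakest number:** the sideways force against the side fence had dropped to about 0 N by the end, so nothing was pressing the board against that fence at hand-in.

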